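Pass a wheel spacer plate under the thickness gauge

ROBOT

A 7-joint arm with a two-finger parallel gripper is mounted at the origin on the work surface. World frame = base frame: x ahead of the robot, y to its left, z up, the work surface at z = 0. Lengths are in m, angles in rad, forces in N, time in s.
With the tool pointing down it reaches from about 0.4 to 0.875 m from the base axis. Payload 19.3 kg.
Tool frame: the origin (TCP) lies on the centre line of the jaws, within the pads' length; the fingertips stand 14 mm ahead of it and the grasp point (between the pads) lies 5 mm behind it; y points along the fingers, x is the direction in which the jaws open and shut, and the axes are right-handed (so a half turn about y gives the same grasp; the last joint's range is limited). The gripper opens to 85 mm and grips with 20 to 120 N. Pads are 22 mm wide; open, the fingers measure 114 mm over their backs; the gripper's body (76 mm by 85 mm) begins 54 mm behind the grasp point. The pads swing forward as they close: fully open they stand 13 mm farther back than shut.
Start: joints at [1.244, 0.521, -0.036, 1.599, 0.021, 1.021, -0.113], TCP at [0.159, -0.605, 0.245] pointing down, gripper open.
Joint ranges: [-2.91, 2.91], [-0.3, 2.13], [-1.5, 1.42], [0.17, 2.43], [-1.26, 4.41], [0.16, 1.93], [-2.52, 2.52]. Speed limits (rad/s): [1.89, 1.89, 2.39, 2.39, 3.01, 3.01, 3.01].

INTERFACE

Orientations are given as [roll, pitch, yaw] about the fixed x, y, z axes, in that order (R = Rz(yaw) Ry(pitch) Rx(roll)).
In Python, from workcell import monitor, grab_frame, workorder gives the robot as it stands.
- The arm moves only by the tool drive_tool, never from a script. Its argument "steps" is one flat list of numbers, 5 for each row, row after row: the finger opening in mm, from 0 to 85.4, then the shift along the world's x, y, z in mm, then the turn about the world's z in degrees. In form: [fingers, tx, ty, tz, twist, fingers, tx, ty, tz, twist, ...]. A call has exactly 5 rows; each row shifts and turns the commanded pose from where the row before left it; what a row does not reach is not made up. A row lasts 1/12 s, in which the tool goes at most 41.7 mm and 7.16 degrees, less where a joint would pass 70% of its speed; a pose out of reach is approached as far as the arm can. A call is refused whole if a number of a shift passes 41.7 or a number of a turn 7.16, either way. A call with a gripper value outside its range is refused whole. The fingers move at their own pace and stop on an object; "grip_force" is the grip in N (left out, the last holds). Time passes only in rows, so rows that do not move let the fingers close, or fill a call up. It gives the time, the measured TCP pose, the force and the opening at its end, in the units of the state.
- monitor.observe(): the state, without advancing time (a new reading comes with each control period).
- grab_frame(name): name is "side" or "top"; returns a dict with "frame" (384x512x3 uint8, red, green, blue), "vertical_fov" (degrees; the focal length in pixels is half the picture's height over the tangent of half this angle, whatever the lens; pixels are square), "cx", "cy" (the principal point, pixels), "xyz" and "orientation" of the camera in the world. Camera axes: x right, y down, z forward; pixel columns grow to the right and rows downward; lengths in m; the calibration is good to about 2 mm. A picture is of the moment at which its call begins. There is no depth.
- workorder.job_done(): hands the job in, once; it reports no verdict.
The state is a dict: "clock": time; "qpos": joint angles; "qd": joint speeds; "joint_efforts": joint torques, N m; "position": TCP position; "tool_rot": TCP orientation; "force": force on the tool from outside, world axes, zero at the start; "moment": the same for the moment, N m; "grip_width": finger opening in m.
Only numpy, scipy, OpenCV 4.12 (cv2) and the standard library are available. Lean on these libraries where they do the work, as an engineer would, in place of code of your own. Each camera call takes 0.05 s, during which the arm holds its last target. There are 200 camera calls.

TASK

Check the aluminium spacer plate in the go-gauge: push it flat along the bench, long way first, in through the flared open end and under the low yellow bridge until it rests fully home against the red stop, never lifting or tipping it. Then press the green button on the gauge all the way down to log the check, and let go. Do not press the button before the plate is home, and leave the other things on the bench where they are.

Things in the scene. Friction and masses are not known exactly. Their poses are not given: they have to be found in the camera images.
- plate: Loose flat aluminium spacer plate, black marks for bore and holes; 90 mm (its x) by 130 mm (its y) by 14 mm thick, 0.3 to 0.6 kg, flat on the bench. Origin: centre of its underside; z up. Either end may lead. It slides with ordinary dry friction (a few newtons) and stops when no longer pushed.
- gauge: Go-gauge fixed to the bench. Origin on the bench under the middle of the yellow bridge; z up; +y is the push direction, open end to red stop. Bridge 140 mm along x, 60 along y, underside 18 mm and top 38 mm (bolts 42) above the bench. Plate home: its origin is at this origin, 35 mm of it still sticking out in front of the bridge. The plate slides on the bench itself.
- gauge_mouth (a point): Middle of the open end of the lane, on the bench under the bridge's front edge (gauge y -30 mm). Steel rails 18 mm high, 20 thick, bound the lane from here to the stop, 100 mm apart (gauge x -50 to +50). In front of it two 18 mm high wings, 10 mm thick, widen the lane to 132 mm at gauge y -62 mm, their front ends (outside at x +/-75 mm).
- gauge_stop (a point): Middle of the near face of the red stop bar, at bench level (gauge y +65 mm); bar 140 mm long, 18 mm high. The plate's leading end touches this face when home.
- log (a joint): Green push button of the gauge: 0 when up, 0.006 m when fully down; sprung, fully down takes about 4 N, and it comes back up by itself.
- log_top (a point): Centre of the top face of the green button (28 mm across), pressed straight down. It stands in a black housing on a grey block on the gauge's -x side (gauge x -122 to -70 mm, y -5 to +65 mm, 18 mm high).
- socket: black impact socket standing upright, 32 mm across, 50 mm high; loose, a bystander. Origin: centre of its underside.
- nut_a: steel wheel nut, 26 mm across, 33 mm high; loose, a bystander. Origin: centre of its underside.
- nut_b: second steel wheel nut, 26 mm across, 33 mm high; loose, a bystander. Origin: centre of its underside.
- spray: white and blue spray can with a red cap, 66 mm across, 190 mm high; loose, a bystander. Origin: centre of its underside.
- spanner: steel spanner lying flat, about 200 mm long (origin at the middle of its length, underside); loose, a bystander.
- bin: open blue parts bin, 100 x 150 mm, 60 mm high; loose, a bystander. Origin: centre of its underside.
- driver: screwdriver lying flat, about 190 mm long (origin at the middle of its length, underside); loose, a bystander.
There are look-alikes about, which are no part of the job. There is more than one size of the gauge; the one meant has the size given above. Of the things that look like the plate, take the one that is farthest from the robot's base at the start.

How it is judged:
On the way, in this order (a step that is already met when the one before it is completed fails the run):
1. the plate lies under the bridge, home against the red stop (y of plate in the frame of gauge between -0.004 and 0.004 m and x of plate in the frame of gauge between -0.008 and 0.008 m and angle between the y axis of plate and the y axis of gauge, either way round below 0.12 rad and height (world z) of plate below 0.003 m), for 0.2 s.
2. the green button is pressed down while the plate is home (all of step 1 and value of joint log above 0.0045 m), for 0.05 s.
At the end, for the whole second after the job is handed in: The plate lies flat and still under the bridge, centre within 4 mm of fully home along the lane, 8 mm across it, turned under 0.12 rad from it; the button was pressed (over 4.5 of its 6 mm) with the plate home and is up again (under 1.5 mm) (all of step 1 and value of joint log below 0.0015 m and linear speed of plate below 0.01 m/s); the robot touches nothing.
It fails at once if the plate is lifted (centre more than 5 mm off the bench) (height (world z) of plate above 0.005 m).
It fails at once if the plate is tipped (more than 0.1 rad) (angle between plate's own z axis and vertical above 0.1 rad).
It fails at once if the button is pressed before the plate is home (value of joint log above 0.0045 m and (y of plate in the frame of gauge below -0.006 m or x of plate in the frame of gauge above 0.012 m or x of plate in the frame of gauge below -0.012 m)).
It fails at once if a bystander is shifted by more than 25 mm (distance of any of socket, nut_a, nut_b, spray, spanner, bin, driver from where it was at the start of the episode above 0.025 m).
It also fails if it takes over 72 s, if anything falls off the work surface, if the arm or the gripper's body presses on something with over 40 N, if the wrist force passes 120 N, or if a joint passes its speed limit or range.

## Working session

There is one attempt and no reset: what is moved stays moved. The work goes in short steps, Python scripts to look and compute and a tool call to move; the robot and the scene stay as the last step left them, time stands still between calls to the robot, and variables do not carry over. Pictures are saved under pics/ and viewed, about 8 in all and at most 12, crops included, and the job is handed in when it is done.

Besides the shell and the picture viewer there is one more tool, called after "Request:" in YAML: its name, and indented under it one key for each argument. drive_tool: Moves the arm, as the interface text tells. Its arguments: {"type":"object","properties":{"steps":{"type":"array"},"grip_force":{"type":"number"}},"required":["steps"]}

```bash
mkdir -p pics
cat > h.py <<'E'
import numpy as np, cv2
from workcell import monitor, grab_frame, workorder
from scipy.spatial.transform import Rotation as R
import pickle
def snap(n,tag):
    f=grab_frame(n); pickle.dump(f,open(f'pics/{tag}.pkl','wb')); return f
def load(tag): return pickle.load(open(f'pics/{tag}.pkl','rb'))
def K(f):
    h=f['frame'].shape[0]; return h/2/np.tan(np.radians(f['vertical_fov'])/2)
def rot(f):
    o=np.array(f['orientation'],float)
    return o if o.shape==(3,3) else R.from_euler('xyz',o).as_matrix()
def ray(f,u,v):
    d=rot(f)@np.array([(u-f['cx'])/K(f),(v-f['cy'])/K(f),1]); return np.array(f['xyz']),d
def at(f,u,v,z):
    c,d=ray(f,u,v); return c+d*(z-c[2])/d[2]
def proj(f,p):
    q=rot(f).T@(np.array(p)-np.array(f['xyz'])); return np.array([f['cx']+K(f)*q[0]/q[2],f['cy']+K(f)*q[1]/q[2]])
def save(img,name,s=1):
    cv2.imwrite(f'pics/{name}.png',cv2.resize(img[:,:,::-1],None,fx=s,fy=s,interpolation=cv2.INTER_CUBIC))
E
python3 - <<'E'
from h import *
for n in ('top','side'):
    f=snap(n,n+'0'); save(f['frame'],n+'0',1.5); print({k:v for k,v in f.items() if k!='frame'})
print(monitor.observe())
E
```

```text
{'vertical_fov': 57.918762313727335, 'cx': 258.914765851091, 'cy': 194.67481593654122, 'xyz': array([0.41199797, 0.01609214, 1.07977763]), 'orientation': array([-3.02678542, -0.01197135, -1.58199179])}
{'vertical_fov': 54.6274158922076, 'cx': 254.11217229936253, 'cy': 198.0370709492372, 'xyz': array([0.43431366, 0.80686758, 0.8577233 ]), 'orientation': array([-2.3534482 , -0.00695582, -3.04697586])}
{'clock': 0.1, 'qpos': array([ 1.24384583,  0.52194601, -0.0363285 ,  1.59991956,  0.02119225,
        1.02110563, -0.11282326]), 'qd': array([-3.69181971e-05, -1.45484087e-03,  1.23088066e-03, -2.26997720e-04,
        2.42530288e-04,  1.05488329e-03, -8.56449971e-04]), 'joint_efforts': array([ 2.56613013e-03, -9.28502870e+01,  1.98402666e+00, -3.70532012e+01,
        1.81501696e-02,  5.47378397e-03,  8.59866248e-06]), 'position': array([ 0.15861389, -0.60425442,  0.24479976]), 'tool_rot': array([-1.57085813e+00,  9.91987804e-04, -1.31408380e+00]), 'force': array([ 0.85103366,  0.27005213, -0.59120846]), 'moment': array([-0.00239551, -0.00898365, -0.0516921 ]), 'grip_width': 0.08513532850402075}
```

View pics/top0.png

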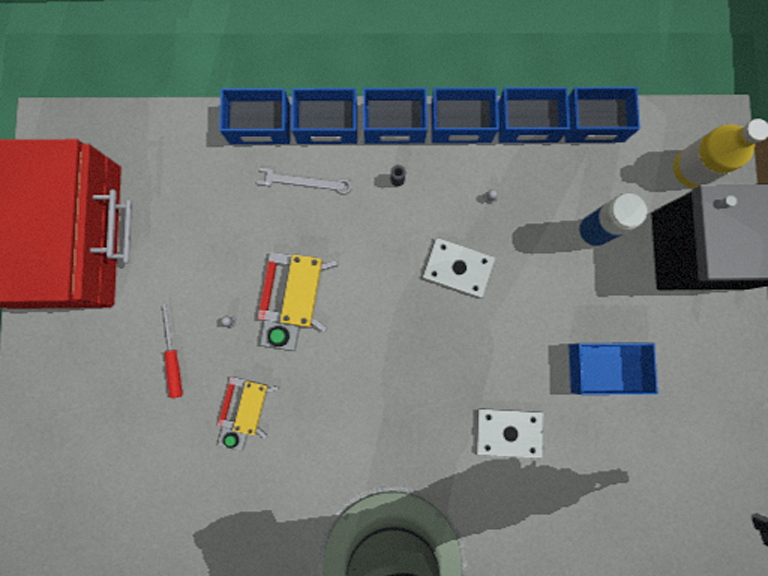

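View pics/side0.png

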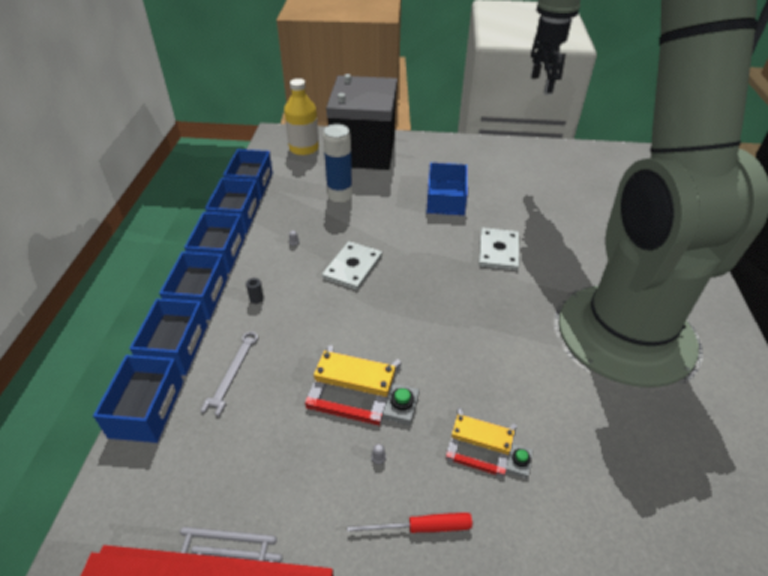

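The top view shows the far plate at about (458,268) and the large gauge at about (290,295), with its button at (278,336) (1.5x pixels). The stop is on the left, which is +y. I'll enlarge both views to get exact corners.

Run:
```python
from h import *
f=load('top0'); save(f['frame'][150:240,165:335],'ct',4.7)
f=load('side0'); save(f['frame'][155:290,195:285],'cs',4.4)
```

```text
(no output)
```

View pics/ct.png

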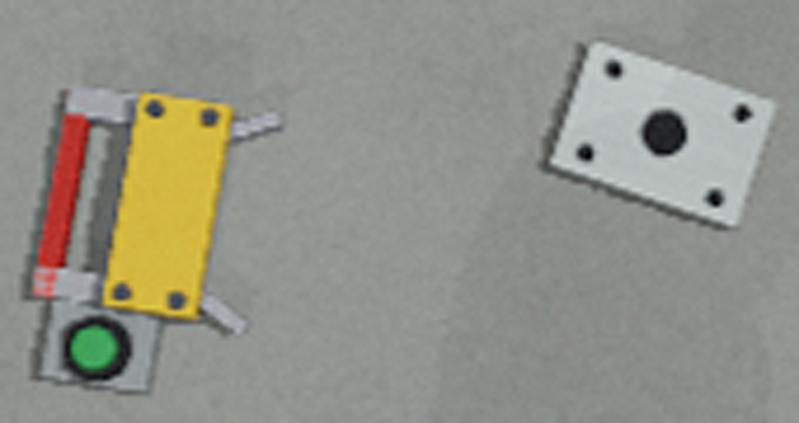

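View pics/cs.png

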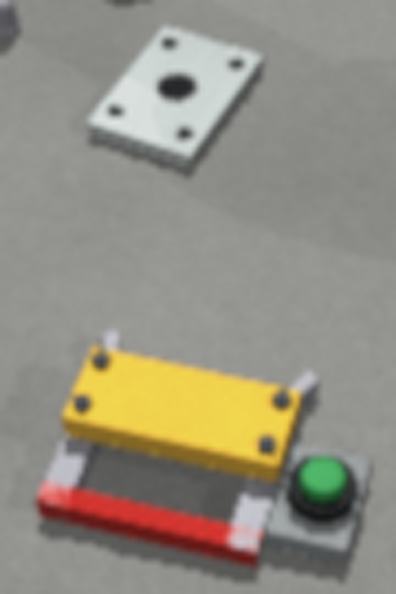

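```bash
cat > fit.py <<'E'
from h import *
from scipy.optimize import least_squares
def un(p,s,o): return (np.array(p,float)+.5)/s-.5+np.array(o)
T=lambda p,s=4.7,o=(165,150):un(p,s,o)
S=lambda p,s=4.4,o=(195,155):un(p,s,o)
def fit(obs,x0,freez=True):
    def r(x,full=False):
        c,s=np.cos(x[2]),np.sin(x[2])
        return np.concatenate([proj(f,[x[0]+c*m[0]-s*m[1],x[1]+s*m[0]+c*m[1],m[2]+(x[3] if freez else 0)])-p for f,m,p in obs])
    q=least_squares(r,x0,loss='soft_l1'); return q.x,r(q.x)
def tri(a,b):
    (c1,d1),(c2,d2)=ray(*a),ray(*b); A=np.stack([d1,-d2],1); t=np.linalg.lstsq(A,c2-c1,rcond=None)[0]
    p,q=c1+t[0]*d1,c2+t[1]*d2; return (p+q)/2,np.linalg.norm(p-q)
E
python3 - <<'E'
from fit import *
t,s=load('top0'),load('side0')
B=[(.07,.03,.038),(.07,-.03,.038),(-.07,-.03,.038),(-.07,.03,.038)]
g=[(t,m,T(p)) for m,p in zip(B,[(137,93),(232,105),(200,318),(104,305)])]+[(s,m,S(p)) for m,p in zip(B,[(67,411),(97,347),(301,392),(279,464)])]
x,r=fit(g,[.45,.2,0,0]); print('gauge',x.round(4),r.round(1))
xt,_=fit(g[:4],[.45,.2,0],False);xs,_=fit(g[4:],[.45,.2,0],False);print(xt.round(4),xs.round(4))
P=[(.045,.065,.014),(.045,-.065,.014),(-.045,-.065,.014),(-.045,.065,.014),(0,0,.014)]
pl=[(t,m,T(p)) for m,p in zip(P,[(592,40),(775,104),(736,228),(550,163),(664,133)])]+[(s,m,S(p)) for m,p in zip(P,[(90,122),(165,27),(263,57),(189,154),(177,87)])]
x2,r=fit(pl,[.5,-.1,-.3,0]); print('plate',x2.round(4),r.round(1))
xt,_=fit(pl[:5],[.5,-.1,0],False);xs,_=fit(pl[5:],[.5,-.1,0],False);print(xt.round(4),xs.round(4))
b,e=tri((t,*T((93,349))),(s,*S((323,475)))); print('button',b.round(4),e)
for n,a,c in [('nut',(226,321),(378,452)),('nut2',(490,195),(293,238)),('socket',(397,175),(255,290)),('can',(629,210),(337,132)),('binc',(613,368),(447,188)),('spanL',(265,178),(212,405)),('spanR',(345,187),(250,338))]:
    p,e=tri((t,*un(a,1.5,0)),(s,*un(c,1.5,0)));print(n,p.round(3),round(e,3))
E
```

```text
gauge [ 5.378e-01  1.785e-01 -1.588e-01 -4.000e-04] [ 0.9 -0.1  0.1  0.3 -0.6  0.5  0.   0.3 -1.1  1.4 -0.9 -0.4  0.4 -0.7
  0.2  0.1]
[ 0.5385  0.1787 -0.1422] [ 0.5368  0.1779 -0.1855]
plate [ 5.854e-01 -1.447e-01 -3.464e-01  2.000e-04] [ 0.1 -0.2  0.6 -0.3 -0.   0.4 -0.2  0.4 -0.1  0.1 -1.1 -0.  -0.2 -0.5
  0.3 -0.3  0.3  0.8 -0.1  0.3]
[ 0.5857 -0.1445 -0.3467] [ 0.5851 -0.1454 -0.3452]
button [0.4465 0.2255 0.0393] 0.00020288853473328844
nut [0.479 0.333 0.021] 0.001
nut2 [ 0.738 -0.214  0.017] 0.001
socket [ 0.778 -0.018  0.029] 0.002
can [ 0.656 -0.423  0.186] 0.003
binc [ 0.375 -0.447  0.028] 0.001
spanL [0.785 0.262 0.008] 0.005
spanR [0.763 0.092 0.001] 0.0
```

Plate: centre (0.585, -0.145), yaw -0.346. Gauge: (0.538, 0.1785), yaw about -0.152. The plan is three moves:
1. Push sideways on the far long side to line the plate up and turn it.
2. Push the rear end home.
3. Press the button with the fingers shut.

Request:
drive_tool:
  steps: [50,24.5,21.8,0,-1.73,50,24.5,21.8,0,-1.73,50,24.5,21.8,0,-1.73,50,24.5,21.8,0,-1.73,50,24.5,21.8,0,-1.73]
  grip_force: 40

```text
clock: 0.52
position: [0.282, -0.4942, 0.2451]
tool_rot: [-1.571, 0.0, -1.467]
force: [0.8, -0.9, -0.2]
grip_width: 0.05
```

Request:
drive_tool:
  steps: [50,24.5,21.8,0,-1.73,50,24.5,21.8,0,-1.73,50,24.5,21.8,0,-1.73,50,24.5,21.8,0,-1.73,50,24.5,21.8,0,-1.73]

```text
clock: 0.93
position: [0.4046, -0.3852, 0.2451]
tool_rot: [-1.571, 0.0, -1.618]
force: [0.9, -0.8, -0.2]
grip_width: 0.0501
```

Request:
drive_tool:
  steps: [50,24.5,21.8,0,-1.73,50,24.5,21.8,0,-1.73,50,24.5,21.8,0,-1.73,50,24.5,21.8,0,-1.73,50,24.5,21.8,0,-1.73]

```text
clock: 1.35
position: [0.5271, -0.2762, 0.2451]
tool_rot: [-1.571, 0.0, -1.768]
force: [0.5, -0.6, -0.2]
grip_width: 0.05
```

Request:
drive_tool:
  steps: [50,24.5,21.8,0,-1.73,50,24.5,21.8,0,-1.73,50,24.5,21.8,0,-1.73,50,24.5,21.8,0,-1.73,50,24.5,21.8,0,-1.73]

```text
clock: 1.77
position: [0.6496, -0.1672, 0.245]
tool_rot: [-1.571, -0.0, -1.919]
force: [-0.2, -0.4, -0.3]
grip_width: 0.05
```

Request:
drive_tool:
  steps: [50,7.5,-2.7,-38,0,50,0,0,-40,0,50,0,0,-40,0,50,0,0,-40,0,50,0,0,-40,0]

```text
clock: 2.18
position: [0.6558, -0.171, 0.0452]
tool_rot: [-1.571, 0.0, -1.918]
force: [1.0, -0.3, 0.4]
grip_width: 0.0495
```

Request:
drive_tool:
  steps: [50,0,0,-15,0,50,0,0,-6,0,50,0,0,-4,0,50,0,0,-2,0,50,0,0,0,0]

```text
clock: 2.6
position: [0.6572, -0.1714, 0.0221]
tool_rot: [-1.568, 0.0, -1.918]
force: [0.4, 0.7, -0.0]
grip_width: 0.0499
```

Run:
```python
from h import *
t,s=snap('top','top1'),snap('side','side1')
p=monitor.observe()['position']; print(p)
a=[]
for f in (t,s):
    u,v=proj(f,p).astype(int); print(u,v)
    a.append(cv2.resize(f['frame'][max(v-45,0):v+55,u-65:u+65],(520,400),interpolation=cv2.INTER_CUBIC)[:, :400] if 0 else cv2.resize(f['frame'][max(v-45,0):v+55,u-50:u+50],(400,400),interpolation=cv2.INTER_CUBIC))
save(np.hstack(a),'c1')
```

```text
[ 0.65714072 -0.17143364  0.02211282]
314 154
215 166
```

View pics/c1.png

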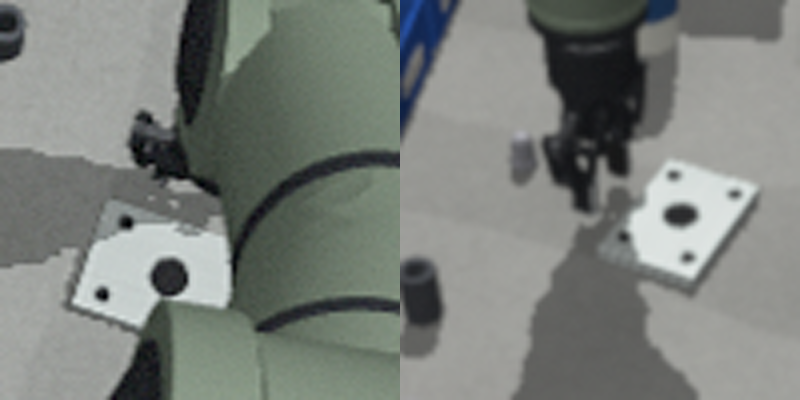

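Side view: the fingertips (about (590,205) in the right half) stand just off the plate's far long side, and nothing is touched. Next I'll lower gently to find the tip height.

Request:
drive_tool:
  steps: [50,0,0,-1.5,0,50,0,0,-1.5,0,50,0,0,-1,0,50,0,0,0,0,50,0,0,0,0]

```text
clock: 3.12
position: [0.6562, -0.1712, 0.0163]
tool_rot: [-1.571, -0.0, -1.918]
force: [0.1, 0.5, 0.2]
grip_width: 0.0502
```

Request:
drive_tool:
  steps: [50,0,0,-1,0,50,0,0,-1,0,50,0,0,0,0,50,0,0,0,0,50,0,0,0,0]

```text
clock: 3.53
position: [0.6562, -0.1712, 0.0143]
tool_rot: [-1.571, -0.0, -1.918]
force: [-0.4, -0.6, 0.6]
grip_width: 0.0499
```

Request:
drive_tool:
  steps: [50,0,0,-1,0,50,0,0,0,0,50,0,0,-1,0,50,0,0,0,0,50,0,0,0,0]

```text
clock: 3.95
position: [0.6562, -0.1712, 0.0122]
tool_rot: [-1.571, 0.0, -1.918]
force: [-0.2, 0.5, 0.3]
grip_width: 0.0504
```

Request:
drive_tool:
  steps: [50,0,0,-1,0,50,0,0,0,0,50,0,0,-1,0,50,0,0,0,0,50,0,0,0,0]

```text
clock: 4.37
position: [0.6562, -0.1712, 0.0111]
tool_rot: [-1.571, 0.0, -1.918]
force: [-4.8, 1.0, 12.4]
grip_width: 0.05
```

The tips touch the bench at TCP z of about 11.2 mm. I'll raise 4 mm, close in and start the side push.

Request:
drive_tool:
  steps: [50,0,0,5,0,50,-4,1.5,0,0,50,-4.5,1.6,0,0,50,-4.4,1.5,0,0,50,-4,1.5,0,0]

```text
clock: 4.78
position: [0.6385, -0.1649, 0.0151]
tool_rot: [-1.571, -0.0, -1.918]
force: [1.3, -0.0, -0.8]
grip_width: 0.0499
```

Request:
drive_tool:
  steps: [50,-4.67,1.34,0,0.56,50,-4.67,1.34,0,0.56,50,-4.67,1.34,0,0.56,50,-4.67,1.34,0,0.56,50,-4.67,1.34,0,0.56]

```text
clock: 5.2
position: [0.6155, -0.1583, 0.0153]
tool_rot: [-1.571, 0.0, -1.868]
force: [0.8, -0.4, -0.8]
grip_width: 0.0503
```

Run:
```python
from h import *
s=snap('side','side2'); save(s['frame'][110:230,180:340],'c2',4)
print(monitor.observe()['position'])
```

```text
[ 0.61468036 -0.15810701  0.01523067]
```

View pics/c2.png

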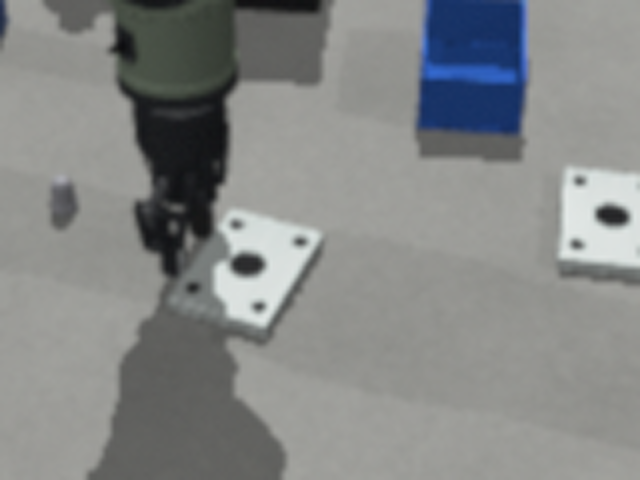

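The fingers are at the plate's long side at about (185,250); bore (247,264), corners (322,233), (267,338), (172,303), (235,210) in the crop. I'll compute the pose.

```bash
cat > pl.py <<'E'
from fit import *
P=[(.045,.065,.014),(.045,-.065,.014),(-.045,-.065,.014),(-.045,.065,.014),(0,0,.014)]
G=np.array([.5378,.1785,-.152])
def plate(f,pts,s,o,idx=range(5)):
    x,r=fit([(f,P[i],un(p,s,o)) for i,p in zip(idx,pts)],[.5,-.1,-.3],False)
    d=x[:2]-G[:2]; c,sn=np.cos(G[2]),np.sin(G[2])
    print('plate',x.round(4),'gauge',np.round([c*d[0]+sn*d[1],-sn*d[0]+c*d[1],x[2]-G[2]],4),r.round(1)); return x
E
python3 - <<'E'
from pl import *
plate(load('side2'),[(172,301),(235,210),(322,233),(267,334),(247,264)],4,(180,110))
E
```

```text
plate [ 0.5602 -0.1387 -0.2912] gauge [ 0.0702 -0.3102 -0.1392] [-0.9 -0.  -0.8 -0.2  0.9  0.4  0.2 -1.1  0.5  0.7]
```

The push works and the plate follows. I'll do the rest.

Request:
drive_tool:
  steps: [50,-4.45,1.43,0,0.56,50,-4.45,1.43,0,0.56,50,-4.45,1.43,0,0.56,50,-4.45,1.43,0,0.56,50,-4.45,1.43,0,0.56]

```text
clock: 5.67
position: [0.5934, -0.1511, 0.0154]
tool_rot: [-1.571, 0.0, -1.819]
force: [3.0, -0.6, 0.2]
grip_width: 0.05
```

Request:
drive_tool:
  steps: [50,-4.45,1.43,0,0.56,50,-4.45,1.43,0,0.56,50,-4.45,1.43,0,0.56,50,-4.45,1.43,0,0.56,50,-4.45,1.43,0,0.56]

```text
clock: 6.08
position: [0.5711, -0.144, 0.0154]
tool_rot: [-1.571, 0.0, -1.77]
force: [2.6, 0.1, 0.9]
grip_width: 0.0501
```

Request:
drive_tool:
  steps: [50,-4.45,1.43,0,0.56,50,-4.45,1.43,0,0.56,50,-4.45,1.43,0,0.56,50,-4,1.3,0,0.56,50,-2,0.7,0,0.4]

```text
clock: 6.5
position: [0.5515, -0.1376, 0.0153]
tool_rot: [-1.571, 0.0, -1.724]
force: [3.8, -0.4, 1.5]
grip_width: 0.0503
```

Request:
drive_tool:
  steps: [50,0,0,0,0,50,5,-0.8,0,0,50,10,-1.5,0,0,50,10,-1.5,0,0,50,0,0,38,0]

```text
clock: 6.92
position: [0.5752, -0.1408, 0.0473]
tool_rot: [-1.58, 0.001, -1.725]
force: [-1.1, 0.3, -0.6]
grip_width: 0.05
```

Request:
drive_tool:
  steps: [50,0,0,30,5,50,-10,-10,0,7,50,-10,-10,0,7,50,-10,-10,0,7,50,-10,-10,0,7]

```text
clock: 7.33
position: [0.5367, -0.1821, 0.0833]
tool_rot: [-1.571, 0.0, -1.143]
force: [0.0, -0.4, 0.2]
grip_width: 0.0502
```

Run:
```python
from h import *
s=snap('side','side3'); save(s['frame'][130:290,190:350],'c3',3.7)
print(monitor.observe()['position'],monitor.observe()['tool_rot'])
```

```text
[ 0.53452289 -0.18481563  0.08302085] [-1.57358385e+00 -2.01491549e-04 -1.13574548e+00]
```

View pics/c3.png

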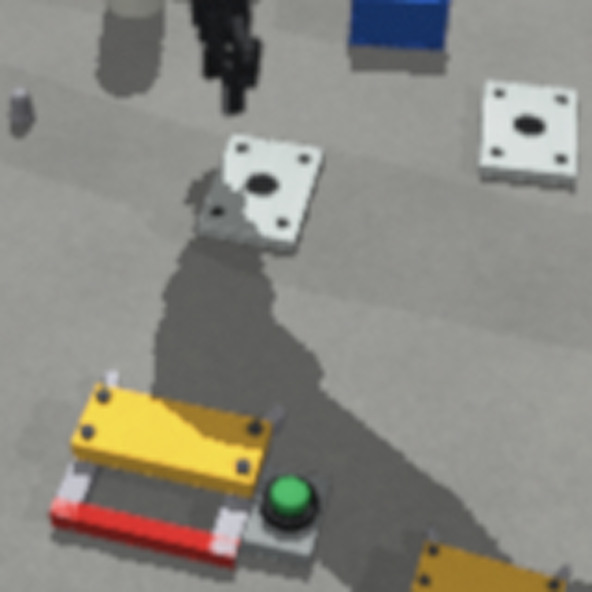

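The plate now sits at bore (262,184), roughly in line with the gauge.

Run:
```python
from pl import *
f=load('side3'); o=(190,130)
plate(f,[(195,235),(228,135),(323,150),(293,244),(262,184)],3.7,o)
B=[(.07,.03,.038),(.07,-.03,.038),(-.07,-.03,.038),(-.07,.03,.038)]
x,r=fit([(f,m,un(p,3.7,o)) for m,p in zip(B,[(73,446),(97,382),(272,422),(250,486)])],[.5,.2,0],False); print(x.round(4),r.round(1))
```

```text
plate [ 0.4968 -0.1246 -0.1318] gauge [ 0.0053 -0.3058  0.0202] [ 0.  -2.   0.2  0.2 -0.3  0.   0.5  0.1 -0.4  1. ]
[ 0.538   0.1804 -0.1742] [-0.9 -0.6 -0.   0.4  0.2  0.1  0.6 -0. ]
```

Request:
drive_tool:
  steps: [50,-5.4,-2.9,0,5.65,50,-5.4,-2.9,0,5.65,50,-5.4,-2.9,0,5.65,50,-5.4,-2.9,0,5.65,50,-5.4,-2.9,0,5.65]

```text
clock: 7.8
position: [0.51, -0.1962, 0.0831]
tool_rot: [-1.571, 0.001, -0.653]
force: [0.3, 0.4, -0.3]
grip_width: 0.05
```

Request:
drive_tool:
  steps: [50,-5.4,-2.9,0,5.65,50,-5.4,-2.9,0,5.65,50,-5.4,-2.9,0,5.65,50,-5.4,-2.9,0,5.65,50,-5.4,-2.9,0,5.65]

```text
clock: 8.22
position: [0.483, -0.2108, 0.0831]
tool_rot: [-1.571, 0.001, -0.16]
force: [-0.7, 0.7, 0.0]
grip_width: 0.0501
```

Request:
drive_tool:
  steps: [50,0,0,0,0,50,0,0,0,0,50,0,0,0,0,50,0,0,0,0,50,0,0,0,0]

```text
clock: 8.63
position: [0.4835, -0.2103, 0.0833]
tool_rot: [-1.571, 0.0, -0.164]
force: [-0.5, 0.4, -0.4]
grip_width: 0.0503
```

Request:
drive_tool:
  steps: [50,-2.6,-5,-20,0.6,50,0,0,-25,0,50,0,0,-15,0,50,0,0,-8,0,50,0,0,0,0]

```text
clock: 9.05
position: [0.48, -0.215, 0.014]
tool_rot: [-1.57, 0.002, -0.153]
force: [0.6, 1.1, -0.1]
grip_width: 0.0503
```

Request:
drive_tool:
  steps: [50,0.45,3,0,0,50,0.45,3,0,0,50,0.6,4,0,0,50,0.6,4,0,0,50,0.6,4,0,0]

```text
clock: 9.47
position: [0.4836, -0.1977, 0.016]
tool_rot: [-1.572, -0.001, -0.153]
force: [-0.6, -3.4, 3.0]
grip_width: 0.0501
```

Request:
drive_tool:
  steps: [50,0.9,5.9,0,0,50,0.9,5.9,0,0,50,0.9,5.9,0,0,50,0.9,5.9,0,0,50,0.9,5.9,0,0]

```text
clock: 9.88
position: [0.4878, -0.1674, 0.0153]
tool_rot: [-1.571, 0.0, -0.152]
force: [-0.2, -3.5, 3.4]
grip_width: 0.0497
```

Request:
drive_tool:
  steps: [50,0.9,5.9,0,0,50,0.9,5.9,0,0,50,0.9,5.9,0,0,50,0.9,5.9,0,0,50,0.9,5.9,0,0]

```text
clock: 10.3
position: [0.4923, -0.138, 0.0153]
tool_rot: [-1.571, 0.0, -0.153]
force: [-0.0, -4.1, 3.1]
grip_width: 0.05
```

Request:
drive_tool:
  steps: [50,0.9,5.9,0,0,50,0.9,5.9,0,0,50,0.9,5.9,0,0,50,0.9,5.9,0,0,50,0.9,5.9,0,0]

```text
clock: 10.72
position: [0.4968, -0.1085, 0.0153]
tool_rot: [-1.571, 0.0, -0.153]
force: [-0.2, -3.3, 2.7]
grip_width: 0.0499
```

Request:
drive_tool:
  steps: [50,0.9,5.9,0,0,50,0.9,5.9,0,0,50,0.9,5.9,0,0,50,0.9,5.9,0,0,50,0.9,5.9,0,0]

```text
clock: 11.13
position: [0.5013, -0.079, 0.0153]
tool_rot: [-1.571, 0.0, -0.153]
force: [-1.1, -2.4, 3.1]
grip_width: 0.05
```

Run:
```python
from h import *
s=snap('side','side4');t=snap('top','top4'); 
save(np.hstack([cv2.resize(t['frame'][130:260,160:260],(400,520),interpolation=cv2.INTER_CUBIC),cv2.resize(s['frame'][160:290,190:290],(400,520),interpolation=cv2.INTER_CUBIC)]),'c4')
print(monitor.observe()['position'],monitor.observe()['tool_rot'])
```

```text
[ 0.50148286 -0.07807867  0.01529745] [-1.56985325e+00 -1.94632451e-04 -1.51185166e-01]
```

View pics/c4.png

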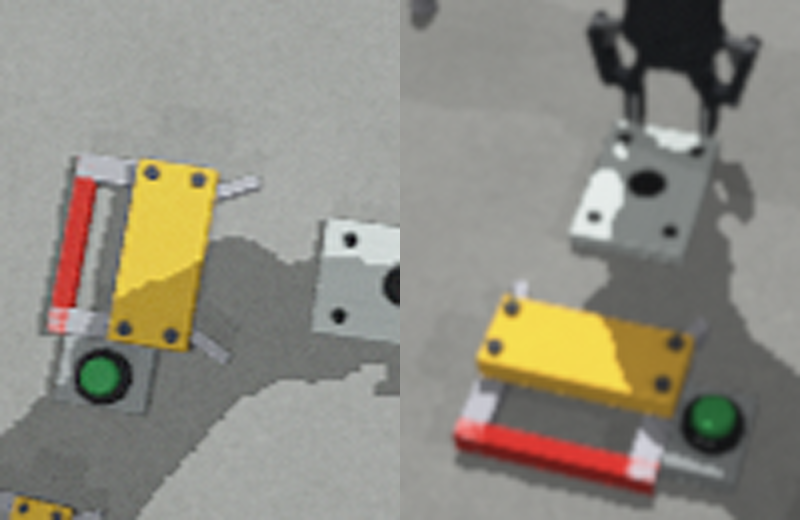

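Two views: the fingers are square on the rear end, and the plate lies in front of the mouth, close to aligned. Checking numerically with the gauge refitted.

Run:
```python
from pl import *
f=load('side4'); t=load('top4');o=(190,160);ot=(160,130)
B=[(.07,.03,.038),(.07,-.03,.038),(-.07,-.03,.038),(-.07,.03,.038)]
pt=[(t,m,un(p,4,ot)) for m,p in zip(B,[(137,158),(217,169),(188,350),(108,338)])]
ps=[(f,m,un(p,4,o)) for m,p in zip(B,[(79,357),(107,293),(293,332),(271,400)])]
for q in (pt,ps,pt+ps):
    x,r=fit(q,[.5,.2,0],False); print(x.round(4),r.round(1))
import pl; pl.G=x
plate(f,[(171,237),(213,121),(319,140),(280,248),(247,183)],4,o)
plate(t,[(329,220),(315,330)],4,ot,[0,3])
```

```text
[ 0.5392  0.1792 -0.1504] [ 0.3 -0.2 -0.2 -0.2 -0.1  0.1  0.   0.3]
[ 0.538   0.1772 -0.1674] [-0.7 -0.1 -0.5 -0.4  0.5  0.1  0.6  0.2]
[ 0.5386  0.1783 -0.1584] [ 0.8 -0.1  0.3  0.  -0.   0.4  0.2  0.4 -1.   0.4 -0.9  0.1  0.2  0.2
  0.5  0.3]
plate [ 0.5144 -0.0031 -0.1415] gauge [ 0.0047 -0.183   0.0169] [-0.5 -0.8 -0.2 -0.3  0.1 -0.5  1.   1.8 -0.1  0.4]
plate [ 0.5157 -0.0044 -0.1298] gauge [ 0.0061 -0.184   0.0287] [ 0.1 -0.7 -0.1  0.6]
```

The plate is about 5 mm toward +x. A slight S-curve will take out about 3 mm before the mouth.

Request:
drive_tool:
  steps: [50,0.88,5.94,0,0.6,50,0.82,5.95,0,0.6,50,0.76,5.95,0,0.6,50,0.7,5.96,0,0.6,50,0.63,5.97,0,0.6]

```text
clock: 11.65
position: [0.505, -0.0491, 0.0152]
tool_rot: [-1.571, 0.0, -0.099]
force: [0.1, -1.9, -2.1]
grip_width: 0.0499
```

Request:
drive_tool:
  steps: [50,0.57,5.97,0,0.6,50,0.51,5.98,0,0.6,50,0.51,5.98,0,-0.6,50,0.57,5.97,0,-0.6,50,0.63,5.97,0,-0.6]

```text
clock: 12.07
position: [0.5078, -0.0194, 0.0153]
tool_rot: [-1.571, 0.0, -0.112]
force: [0.8, -1.2, -1.2]
grip_width: 0.0504
```

Request:
drive_tool:
  steps: [50,0.7,5.96,0,-0.6,50,0.76,5.95,0,-0.6,50,0.82,5.95,0,-0.6,50,0.88,5.94,0,-0.6,50,0,0,0,-0.2]

```text
clock: 12.48
position: [0.5113, 0.0055, 0.0154]
tool_rot: [-1.57, -0.0, -0.156]
force: [-0.6, 1.0, 0.9]
grip_width: 0.05
```

Run:
```python
from h import *
s=snap('side','side5');t=snap('top','top5'); 
save(np.hstack([cv2.resize(t['frame'][130:260,160:260],(400,520),interpolation=cv2.INTER_CUBIC),cv2.resize(s['frame'][160:290,190:290],(400,520),interpolation=cv2.INTER_CUBIC)]),'c5')
print(monitor.observe()['position'],monitor.observe()['tool_rot'])
```

```text
[0.51108619 0.00419069 0.01533907] [-1.57061914e+00 -2.22171186e-04 -1.55764671e-01]
```

View pics/c5.png

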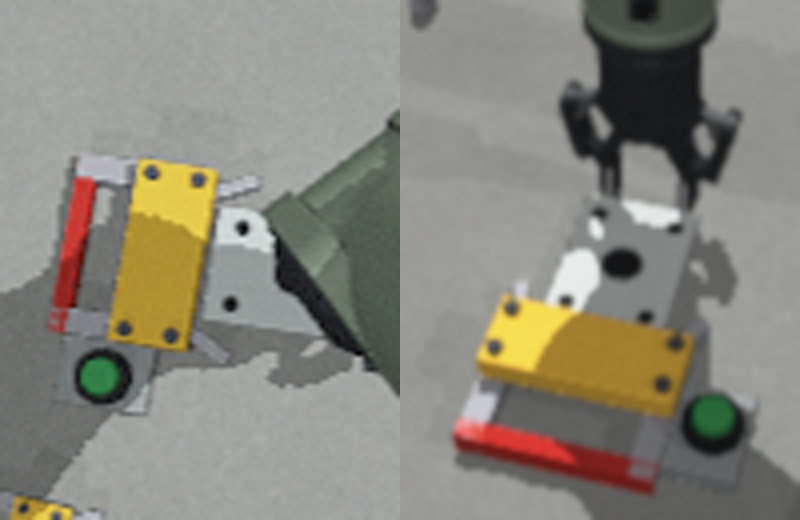

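The plate's leading end is entering centred under the bridge. About 98 mm remains.

Request:
drive_tool:
  steps: [50,0.9,5.9,0,0,50,0.9,5.9,0,0,50,0.9,5.9,0,0,50,0.9,5.9,0,0,50,0.9,5.9,0,0]

```text
clock: 13.0
position: [0.5155, 0.034, 0.0152]
tool_rot: [-1.571, 0.0, -0.156]
force: [-0.4, -1.6, -0.3]
grip_width: 0.0499
```

Request:
drive_tool:
  steps: [50,0.9,5.9,0,0,50,0.9,5.9,0,0,50,0.9,5.9,0,0,50,0.9,5.9,0,0,50,0.9,5.9,0,0]

```text
clock: 13.42
position: [0.52, 0.0635, 0.0153]
tool_rot: [-1.571, 0.0, -0.156]
force: [-0.7, -1.8, -1.7]
grip_width: 0.0499
```

Request:
drive_tool:
  steps: [50,0.8,5,0,0,50,0.8,5,0,0,50,0.8,5,0,0,50,0.6,4,0,0,50,0.6,4,0,0]

```text
clock: 13.83
position: [0.5236, 0.0862, 0.0153]
tool_rot: [-1.571, 0.0, -0.156]
force: [-1.7, -2.0, 0.5]
grip_width: 0.0499
```

Request:
drive_tool:
  steps: [50,0.3,2,0,0,50,0.3,2,0,0,50,0.3,2,0,0,50,0.3,2,0,0,50,0.3,2,0,0]

```text
clock: 14.25
position: [0.5251, 0.0958, 0.0153]
tool_rot: [-1.571, -0.0, -0.156]
force: [0.9, -1.9, -0.1]
grip_width: 0.0498
```

Request:
drive_tool:
  steps: [50,0.2,1.2,0,0,50,0.2,1.2,0,0,50,0.2,1.2,0,0,50,0,0,0,0,50,0,0,0,0]

```text
clock: 14.67
position: [0.5257, 0.0997, 0.0153]
tool_rot: [-1.57, -0.0, -0.156]
force: [-0.0, -0.2, -0.2]
grip_width: 0.0501
```

Request:
drive_tool:
  steps: [50,0.1,1,0,0,50,0.1,1,0,0,50,0,0,0,0,50,0,0,0,0,50,0,0,0,0]

```text
clock: 15.08
position: [0.5259, 0.1016, 0.0153]
tool_rot: [-1.571, -0.0, -0.156]
force: [0.2, -0.3, 0.2]
grip_width: 0.05
```

Request:
drive_tool:
  steps: [50,0.1,1,0,0,50,0.1,1,0,0,50,0,0,0,0,50,0,0,0,0,50,0,0,0,0]

```text
clock: 15.5
position: [0.526, 0.1034, 0.0153]
tool_rot: [-1.571, 0.0, -0.156]
force: [-0.6, -2.0, 1.2]
grip_width: 0.0499
```

Request:
drive_tool:
  steps: [50,0.1,1,0,0,50,0,0,0,0,50,0.1,1,0,0,50,0,0,0,0,50,0,0,0,0]

```text
clock: 15.92
position: [0.526, 0.1037, 0.0153]
tool_rot: [-1.573, 0.001, -0.157]
force: [-1.8, -10.9, 6.5]
grip_width: 0.0498
```

Request:
drive_tool:
  steps: [50,0.1,1,0,0,50,0,0,0,0,50,0,0,0,0,50,0,0,0,0,50,0,0,0,0]

```text
clock: 16.33
position: [0.5259, 0.1038, 0.0152]
tool_rot: [-1.575, 0.001, -0.158]
force: [-3.5, -15.5, 9.3]
grip_width: 0.05
```

Request:
drive_tool:
  steps: [50,-0.5,-3.5,0,0,50,-1.5,-10,0,0,50,-3,-20,0,0,50,0,-5,30,0,50,0,0,40,0]

```text
clock: 16.75
position: [0.5194, 0.0658, 0.0837]
tool_rot: [-1.573, 0.005, -0.157]
force: [0.9, 0.8, -0.6]
grip_width: 0.0498
```

Request:
drive_tool:
  steps: [0,0,0,35,0,0,-15,-10,0,0,0,-15,-10,0,0,0,-15,-10,0,0,0,0,0,0,0]

```text
clock: 17.17
position: [0.4739, 0.0356, 0.1203]
tool_rot: [-1.572, 0.001, -0.157]
force: [0.3, 0.1, -0.5]
grip_width: -0.0003
```

Run:
```python
from h import *
s=snap('side','side6');t=snap('top','top6'); 
save(np.hstack([cv2.resize(t['frame'][130:260,160:260],(400,520),interpolation=cv2.INTER_CUBIC),cv2.resize(s['frame'][160:290,190:290],(400,520),interpolation=cv2.INTER_CUBIC)]),'c6')
print(monitor.observe()['position'],monitor.observe()['tool_rot'])
```

```text
[0.47638761 0.03751437 0.12050709] [-1.57059868e+00 -5.57338316e-04 -1.56639441e-01]
```

View pics/c6.png

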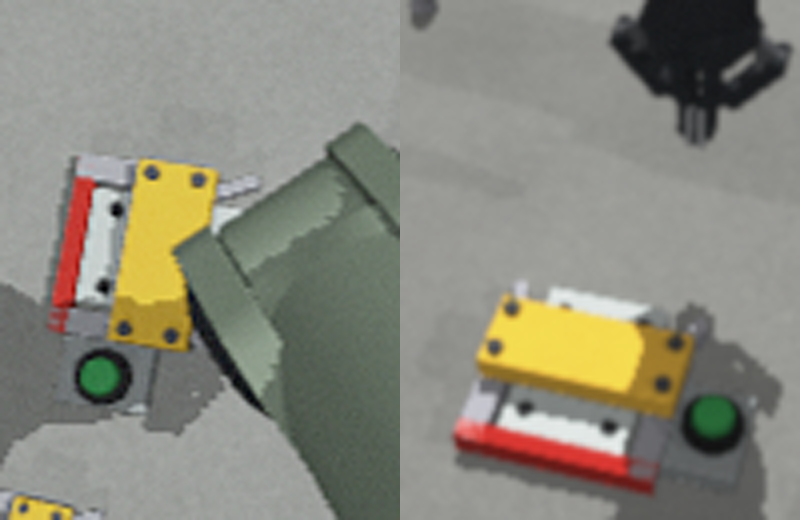

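Both views show the plate's leading end against the red stop and centred in the lane. Now the button, with fingers shut.

Request:
drive_tool:
  steps: [0,-5.8,37.3,0,0,0,-5.8,37.3,0,0,0,-5.8,37.3,0,0,0,-5.8,37.3,0,0,0,-5.8,37.3,0,0]

```text
clock: 17.68
position: [0.4472, 0.2269, 0.1203]
tool_rot: [-1.57, -0.0, -0.156]
force: [1.0, -0.2, -0.2]
grip_width: -0.0
```

Request:
drive_tool:
  steps: [0,0,0,-30,0,0,0,0,-20,0,0,0,0,-10,0,0,0,0,0,0,0,0,0,0,0]

```text
clock: 18.1
position: [0.4475, 0.2246, 0.0604]
tool_rot: [-1.571, 0.001, -0.156]
force: [0.1, 0.2, -0.2]
grip_width: -0.0001
```

Request:
drive_tool:
  steps: [0,0,0,-2,0,0,0,0,-2,0,0,0,0,-1,0,0,0,0,0,0,0,0,0,0,0]

```text
clock: 18.52
position: [0.4475, 0.2244, 0.0556]
tool_rot: [-1.571, -0.0, -0.156]
force: [0.5, -0.3, 0.8]
grip_width: 0.0002
```

Request:
drive_tool:
  steps: [0,0,0,-1,0,0,0,0,-1,0,0,0,0,-1,0,0,0,0,0,0,0,0,0,0,0]

```text
clock: 18.93
position: [0.4475, 0.2245, 0.0523]
tool_rot: [-1.571, -0.0, -0.156]
force: [0.8, -0.6, 1.5]
grip_width: -0.0001
```

Request:
drive_tool:
  steps: [0,0,0,-1,0,0,0,0,-1,0,0,0,0,0,0,0,0,0,0,0,0,0,0,0,0]

```text
clock: 19.35
position: [0.4475, 0.2244, 0.0503]
tool_rot: [-1.571, -0.0, -0.156]
force: [2.7, 0.4, 3.3]
grip_width: -0.0002
```

Request:
drive_tool:
  steps: [0,0,0,-1,0,0,0,0,-1,0,0,0,0,0,0,0,0,0,0,0,0,0,0,0,0]

```text
clock: 19.77
position: [0.4474, 0.2244, 0.0483]
tool_rot: [-1.571, -0.0, -0.156]
force: [1.5, -0.8, 2.9]
grip_width: 0.0004
```

Request:
drive_tool:
  steps: [0,0,0,-1,0,0,0,0,0,0,0,0,0,-1,0,0,0,0,0,0,0,0,0,0,0]

```text
clock: 20.18
position: [0.4476, 0.2245, 0.0474]
tool_rot: [-1.571, -0.001, -0.156]
force: [-5.2, -4.5, 36.2]
grip_width: -0.0004
```

The button bottomed: force jumped to 36 N after about 6 mm of travel. Releasing and moving clear.

Request:
drive_tool:
  steps: [0,0,0,3,0,0,0,0,10,0,0,0,0,30,0,0,0,0,40,0,0,0,0,40,0]

```text
clock: 20.6
position: [0.446, 0.2243, 0.1705]
tool_rot: [-1.572, 0.003, -0.155]
force: [0.8, -0.5, -0.2]
grip_width: 0.0003
```

Request:
drive_tool:
  steps: [0,10,-35,20,0,0,10,-35,0,0,0,0,-35,0,0,0,0,-35,0,0,0,0,0,0,0]

```text
clock: 21.02
position: [0.4667, 0.0777, 0.1892]
tool_rot: [-1.574, 0.001, -0.163]
force: [1.5, -1.4, -0.6]
grip_width: 0.0001
```

Request:
drive_tool:
  steps: [0,0,-35,0,0,0,0,-35,0,0,0,0,-35,0,0,0,0,0,0,0,0,0,0,0,0]

```text
clock: 21.43
position: [0.4668, -0.0222, 0.1893]
tool_rot: [-1.571, 0.001, -0.16]
force: [-0.5, 1.0, 0.5]
grip_width: 0.0002
```

Run:
```python
from h import *
s=snap('side','side7');t=snap('top','top7'); 
save(np.hstack([cv2.resize(t['frame'][130:260,160:260],(400,520),interpolation=cv2.INTER_CUBIC),cv2.resize(s['frame'][160:290,190:290],(400,520),interpolation=cv2.INTER_CUBIC)]),'c7')
o=monitor.observe();print(o['position'],o['force'])
```

```text
[ 0.46711638 -0.01994648  0.18941909] [-0.71788433  1.15853792 -0.91907209]
```

View pics/c7.png

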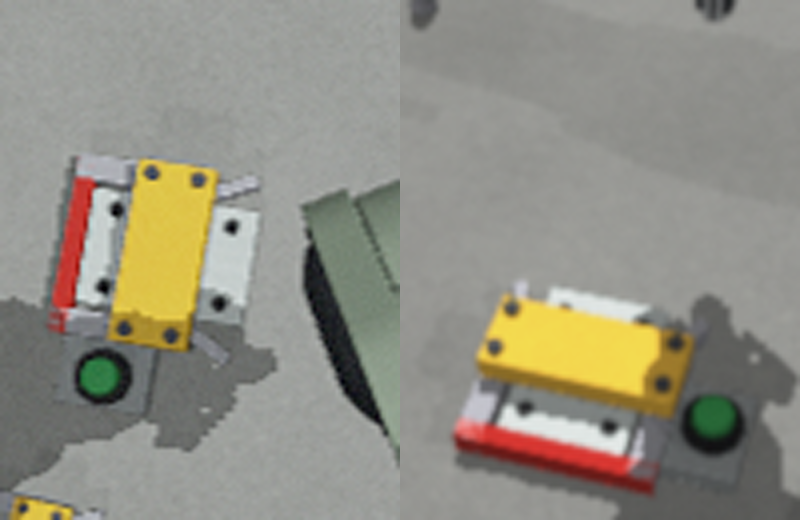

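The plate is home against the stop, the button is up (same place as before at (99,376) and (713,415)), and the arm is clear.

```bash
python3 -c "
from workcell import workorder
print(workorder.job_done())"
```

```text
the job is handed in; nothing more can be done
None
```

The plate is home in the large go-gauge, the button was pressed and released, and the job is handed in at about 21.5 s. No verdict is reported back, so success rests on my own checks below.

- **Pushing:** I pushed the farther plate sideways with two fingertips until it lined up with the lane. I then pushed it from its rear end through the flare and under the bridge until it stopped, with about 16 N on the tool.
- **Button:** With the fingers shut, I pressed the green button down until it bottomed, about 6 mm of travel with the force jumping to 36 N. I then let go and moved clear.
- **Last check:** Both cameras showed the plate against the red stop and square in the lane, the button up, and the arm touching nothing.
- **Disagreements:** The two cameras differed by about 0.02 to 0.04 rad on the gauge's angle. The gauge therefore was not located exactly, and I relied on contact force and the pictures for the final fit.
- **Not checked:** I did not measure the bystanders' positions again at the end. None of the moves were planned near them.

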